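# Clamp a heat sink in the bonding press

### The job

The heat sink has been laid with adhesive on its board in the nest of the small bonding press and now has to be clamped. Swing the press's turntable by its rim until the engraved line on the rim faces the fixed pointer, so that the sink stands under the ram; then take the crank from the tray, fit it fully home on the square end of the screw and wind it clockwise until the ram bears down on the sink and the screw comes to its stop. Lift the crank off again, leaving the sink clamped and the line still at the pointer, and lay the crank flat in the tray, without pushing the other things on the bench about or tipping the work out of its nest.

Things in the scene. Friction and masses are not known exactly. Their poses are not given: they have to be found in the camera images.
- turntable: The press's turntable, turning freely about the upright z axis through its origin (at its underside, 36 mm below the rim's top); friction holds it where it is left (2 to 3 N at the rim). At the start the engraved line stands 0.6 to 1.3 rad clockwise of the pointer as seen from above, and the work is clear of the ram; the short way is counter-clockwise.
- turntable_axis (a point): Centre of the turntable at the height of the top of its rim; z up. The turntable is a round steel plate 220 mm across with a raised rim: an upright ring 10 mm thick (radius 100 to 110 mm) standing 24 mm above the plate, to be pinched with one finger inside and one outside. The rim away from the press's head is free.
- press: Fixed grey press; origin on the bench under the turntable's axis. In its frame the ram, foot and screw stand at y = -50 mm, the column (70 by 50 mm) at y = -122 to -172 mm; from the column a head 64 mm wide reaches over the turntable to y = -17 mm, its underside 122 mm and its top 181 mm above the bench. Rim top 60 mm, base plate 18 mm above the bench.
- mark (a point): Engraved dark line across the turntable's rim, 4 mm wide: the point on it 4.5 mm outside the rim, at the height of the rim's top; turns with the turntable.
- pointer_tip (a point): Tip of the fixed steel pointer that stands on the press's base just outside the rim, at the height of the rim's top; the mark meets this point when it faces the pointer.
- module: The work: a green board 80 by 60 by 3 mm with a dark finned heat sink 62 by 46 mm on it, 35 mm high in all, 0.26 kg; origin at the centre of its underside, z up. It lies loose in a nest of low stops on the turntable, 50 mm from the axis, and rides round with it.
- foot: The ram's round pressure foot, 52 mm across with a rubber pad; origin at the centre of the pad's underside. The screw moves it straight down, 8 mm for each full clockwise turn; a stiff spring inside (15 N/mm) gives a little when it bears on the work.
- screw (a joint): Angle of the screw in rad, growing clockwise as seen from above: 0 with the ram up; somewhere in the first turn at the start. With the work under the ram the pad touches the sink at 13.7 and the screw meets its stop at 15.7 (2.5 turns), 2.5 mm further down, the spring then pressing with about 35 N; friction (0.2 N m) holds it where it is left.
- square_end (a point): Foot of the screw's square end, on the collar (34 mm across) where the crank's hub comes to rest. The square is 18 mm across flats, which lie along this frame's x and y, and stands 33 mm up from this point, the upper 9 mm tapering to 10 mm across. It turns and sinks with the screw. z up.
- crank_hub (a point): Centre of the hub of the removable crank (dark steel, about 0.5 kg): a block 38 by 38 mm and 34 mm high, its underside 17 mm below this point, with a square hole right through, 19.8 mm across, sides along x and y. A flat arm 20 mm wide and 12 mm thick runs from the hub's foot along this frame's +x. z up; fitted home, this point is 17 mm above square_end.
- crank_handle (a point): Centre of the crank's upright black handle, a sleeve 25 mm across and 60 mm high that spins freely on its pin; it stands up from the end of the arm, 75 mm from the hub's axis along x and 27 mm higher than crank_hub.
- tray: Fixed open grey tray, 240 by 200 mm outside, walls 4 mm thick and 22 mm high, floor 4 mm thick; origin at the centre of its underside, x along the long side. The crank lies in its +y half, the spanner along its -y side.
- spanner: Bystander: spanner 170 mm long lying in the tray along its -y side, origin at its underside.
- meter: Bystander: dark multimeter, 92 by 180 by 47 mm, origin at the centre of its underside.
- spare_sink: Bystander: brown ribbed heat sink, 60 by 120 by 40 mm, origin at the centre of its underside.
- spare_board: Bystander: bare green board with parts on it, 100 by 150 mm, 5 mm thick, origin at the centre of its underside.
- cleaner: Bystander: white bottle, 60 mm across and 150 mm high, origin at the centre of its underside.
- solder_reel: Bystander: metal reel of solder standing on its flange, 64 mm across and 50 mm high, origin at the centre of its underside.
Mind the look-alikes: they are no part of the job. What is shaped like the part that bears crank_hub but blue or pink is not meant.

How it is judged:
On the way, in this order (a step that is already met when the one before it is completed fails the run):
1. the engraved line faces the pointer (horizontal distance between mark and pointer_tip below 0.008 m), for 0.2 s.
2. the crank sits fully home on the square end (z of crank_hub in the frame of square_end below 0.021 m and horizontal distance between crank_hub and square_end below 0.006 m and angle between crank_hub's own z axis and vertical below 0.12 rad), for 0.2 s.
3. the ram bears on the sink, wound down with the crank still on the screw (contact force between foot and module above 12 N and horizontal distance between crank_hub and square_end below 0.008 m), for 0.2 s.
At the end, for the whole second after the job is handed in: The engraved line is within 8 mm of the pointer, the ram's foot presses on the heat sink with more than 12 N, the work upright in its nest (within 0.08 rad) and at rest, and the crank released, lying flat (within 0.1 rad) on the floor of the tray (horizontal distance between mark and pointer_tip below 0.008 m and contact force between foot and module above 12 N and angle between module's own z axis and vertical below 0.08 rad and x of crank_hub in the frame of tray between -0.115 and 0.115 m and y of crank_hub in the frame of tray between -0.095 and 0.095 m and z of crank_hub in the frame of tray below 0.026 m and angle between crank_hub's own z axis and vertical below 0.1 rad and linear speed of module below 0.02 m/s); the robot touches nothing.
It fails at once if another thing on the bench was pushed about (more than 30 mm) (distance of any of spanner, meter, spare_sink, spare_board, cleaner, solder_reel from where it was at the start of the episode above 0.03 m).
It fails at once if the work was tipped in its nest (angle between module's own z axis and vertical above 0.25 rad).
It also fails if it takes over 72 s, if anything falls off the work surface, if the arm or the gripper's body presses on something with over 40 N, if the wrist force passes 120 N, or if a joint passes its speed limit or range.

### The arm

A 6-joint arm with a two-finger parallel gripper is mounted at the origin on the work surface. World frame = base frame: x ahead of the robot, y to its left, z up, the work surface at z = 0. Lengths are in m, angles in rad, forces in N, time in s.
With the tool pointing down it reaches from about 0.375 to 0.975 m from the base axis. Payload 3.8 kg.
Tool frame: the origin (TCP) lies midway between the tips of the shut fingers; the grasp point (between the pads) lies 19 mm behind it; z points along the fingers, y is the direction in which the jaws open and shut (so a half turn about z gives the same grasp; the last joint's range is limited). The gripper opens to 85 mm and grips with 20 to 120 N. Pads are 22 mm wide; open, the fingers measure 114 mm over their backs; the gripper's body (76 mm by 85 mm) begins 54 mm behind the grasp point. The pads swing forward as they close: fully open they stand 13 mm farther back than shut.
Start: joints at [1.259, 0.264, 1.604, -0, 1.274, -0.037], TCP at [0.183, 0.65, 0.231] pointing down, gripper open.
Joint ranges: [-2.63, 2.63], [-0.94, 2.18], [0.31, 2.57], [-1.31, 4.45], [0, 2.66], [-2.55, 2.55]. Speed limits (rad/s): [2.57, 2.57, 3.14, 3.14, 3.14, 3.14].

### API

Orientations are given as a rotation vector (axis times angle).
In Python, from workcell import bot gives the robot as it stands.
- The arm moves only by the tool drive_tool, never from a script. Its argument "deltas" is a list of rows, each an object with "hand": the opening, from 0 (shut) to 1 (fully open); "offset": the shift along the world's x, y, z in cm, a list of three; "angular": the turn, a rotation vector about the world's x, y, z in degrees, a list of three. A call has 1 to 8 rows; each row is the pose to reach, as a shift and turn from the pose commanded when the call began; what a row does not reach only later rows make up. A row lasts 1/8 s, in which the tool goes at most 62.5 mm and 10.7 degrees, less where a joint would pass 70% of its speed; a pose out of reach is approached as far as the arm can. A call with a gripper value outside its range is refused whole. The fingers move at their own pace and stop on an object; "force" is the grip in N (left out, the last holds). Time passes only in rows, so rows that repeat a pose let the fingers close. It gives the time, the measured TCP pose, the force and the opening at its end, in the units of the state.
- bot.read_state(): the state, without advancing time (a new reading comes with each control period).
- bot.read_camera(name): name is "side" or "top"; returns a dict with "frame" (384x512x3 uint8, blue, green, red), "mtx" (3x3 intrinsics, pixels), "R" (3x3) and "t" (3): a world point X has camera coordinates R X + t. Camera axes: x right, y down, z forward; pixel columns grow to the right and rows downward; lengths in m; the calibration is good to about 2 mm. A picture is of the moment at which its call begins. There is no depth.
- bot.finish_job(): hands the job in, once; it reports no verdict.
The state is a dict: "time": time; "q": joint angles; "joint_vel": joint speeds; "joint_torque": joint torques, N m; "tool_pos": TCP position; "tcp_rot": TCP orientation; "wrist_force": force on the tool from outside, world axes, zero at the start; "torque": the same for the moment, N m; "width": opening from 0.0 (shut) to 1.0 (fully open).
Only numpy, scipy, OpenCV 4.12 (cv2) and the standard library are available. Lean on these libraries where they do the work, as an engineer would, in place of code of your own. Each camera call takes 0.05 s, during which the arm holds its last target. There are 200 camera calls.

## Working session

There is one attempt and no reset: what is moved stays moved. The work goes in short steps, Python scripts to look and compute and a tool call to move; the robot and the scene stay as the last step left them, time stands still between calls to the robot, and variables do not carry over. Pictures are saved under pics/ and viewed, about 8 in all and at most 12, crops included, and the job is handed in when it is done.

Besides the shell and the picture viewer there is one more tool, called after "Request:" in YAML: its name, and indented under it one key for each argument. drive_tool: Moves the arm, as the interface text tells. Its arguments: {"type":"object","properties":{"deltas":{"type":"array"},"force":{"type":"number"}},"required":["deltas"]}

```bash
mkdir -p pics
cat > h.py <<'E'
from workcell import bot
import numpy as np, cv2
def cam(n):
    c=bot.read_camera(n); c['frame']=np.array(c['frame']); 
    for k in('mtx','R','t'): c[k]=np.array(c[k],float)
    c['t']=c['t'].ravel(); return c
def ray(c,u,v,z):
    d=c['R'].T@np.linalg.solve(c['mtx'],[u,v,1]); o=-c['R'].T@c['t']
    return o+d*(z-o[2])/d[2]
def px(c,X):
    p=c['mtx']@(c['R']@np.array(X,float)+c['t']); return p[:2]/p[2]
E
python3 - <<'E'
from h import *
import pickle
s=bot.read_state(); print(s)
C={n:cam(n) for n in('top','side')}
pickle.dump(C,open('c0.pkl','wb'))
for n,c in C.items():
    print(n,c['mtx'].tolist(),(-c['R'].T@c['t']).round(3),c['R'].round(3).tolist())
    cv2.imwrite(f'pics/{n}0.png',cv2.resize(c['frame'],(800,600),interpolation=cv2.INTER_CUBIC))
E
```

```text
{'time': 0.0, 'q': array([ 1.25912383e+00,  2.64772492e-01,  1.60538435e+00, -1.41069001e-05,
        1.27368852e+00, -3.68955203e-02]), 'joint_vel': array([ 6.49127813e-04,  2.18765011e-03,  7.92770644e-04,  2.07119300e-05,
       -7.99534829e-06,  1.09524397e-05]), 'joint_torque': array([ 1.35926814e-03, -5.15121317e+01, -3.67312539e+01, -5.20009542e-05,
        1.32988935e-02,  3.23374650e-05]), 'tool_pos': array([0.1829278 , 0.64897889, 0.2299434 ]), 'tcp_rot': array([-0.43020371, -3.11161472,  0.00348821]), 'wrist_force': array([0.12319126, 0.03486896, 0.17613854]), 'torque': array([-0.00652431,  0.06531372, -0.00337524]), 'width': 1.000550689334707}
top [[407.2279937577169, 0.0, 256.2061267485706], [0.0, 407.2279937577169, 188.6481207749447], [0.0, 0.0, 1.0]] [0.311 0.126 1.49 ] [[0.021, -1.0, 0.003], [-0.992, -0.022, -0.126], [0.126, -0.0, -0.992]]
side [[477.93059634531545, 0.0, 255.96869753640192], [0.0, 477.93059634531545, 188.75913858368062], [0.0, 0.0, 1.0]] [0.288 1.625 1.21 ] [[-0.991, -0.13, -0.019], [-0.059, 0.571, -0.819], [0.118, -0.811, -0.573]]
```

View pics/top0.png

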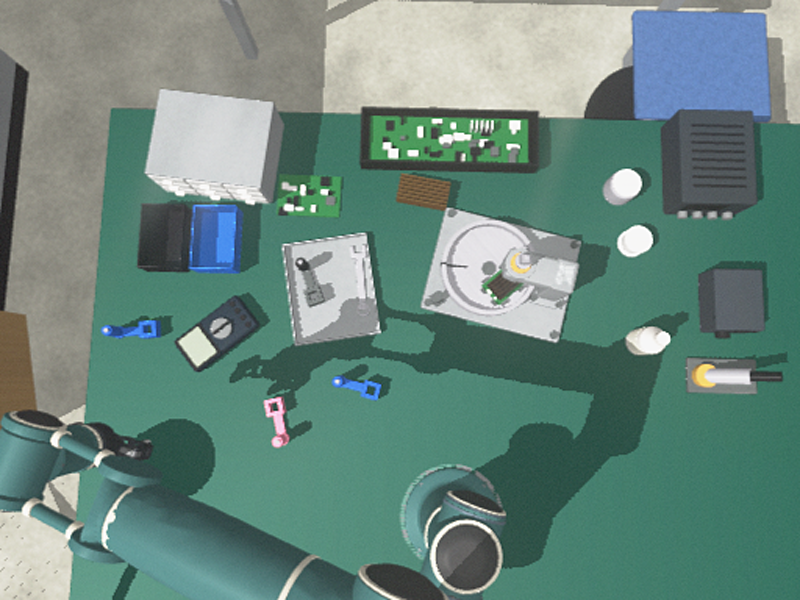

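View pics/side0.png

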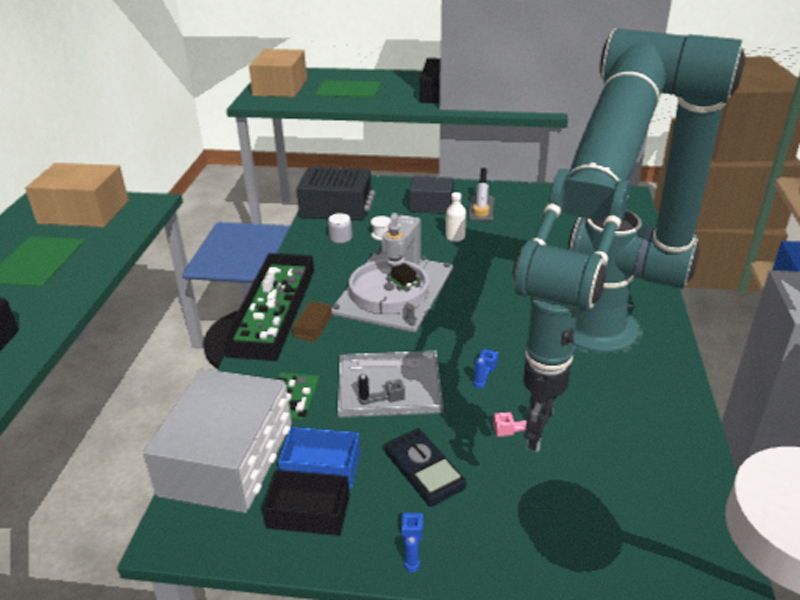

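Run:
```python
import pickle,cv2,numpy as np
C=pickle.load(open('c0.pkl','rb'))
f=C['top']['frame']; a=cv2.resize(f[128:222,265:380],None,fx=5,fy=5,interpolation=cv2.INTER_CUBIC)
b=cv2.resize(f[145:225,178:248],None,fx=5,fy=5,interpolation=cv2.INTER_CUBIC)[:, :220+0] if 0 else cv2.resize(f[145:225,178:248],None,fx=3.1,fy=3.1,interpolation=cv2.INTER_CUBIC)
s=C['side']['frame']; d=cv2.resize(s[135:210,210:295],None,fx=2.55,fy=2.55,interpolation=cv2.INTER_CUBIC)
o=np.zeros((600,800,3),np.uint8); o[:a.shape[0],:a.shape[1]]=a
o[:b.shape[0],580:580+b.shape[1]]=b; o[300:300+d.shape[0],580:580+d.shape[1]]=d
cv2.imwrite('pics/crop1.png',o)
```

```text
(no output)
```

View pics/crop1.png

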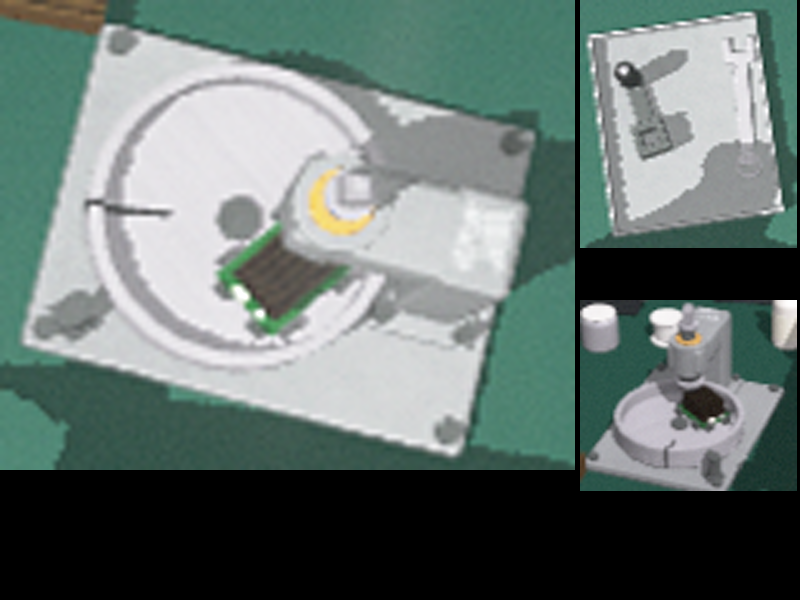

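Run:
```python
from h import *
import pickle
from scipy.optimize import least_squares
C=pickle.load(open('c0.pkl','rb')); c=C['top']
t=lambda x,y,z: ray(c,265+x/5-.4,128+y/5-.4,z)
P=np.array([t(x,y,.06)[:2] for x,y in[(88,205),(240,62),(235,370),(140,325),(383,295),(115,118),(330,95)]])
r=least_squares(lambda p:np.hypot(*(P-p).T)-.11,P.mean(0)); print('axis',r.x,r.fun.round(4))
ax=r.x
for n,p in dict(markout=(88,205),pointertop=(75,300),ptr2=(100,290)).items():
    X=t(*p,.06); d=X[:2]-ax; print(n,X.round(4),np.hypot(*d),np.degrees(np.arctan2(d[1],d[0])))
K=[t(*p,.018)[:2] for p in[(103,25),(535,130),(463,455),(25,345)]]
for i in range(4):
    d=K[(i+1)%4]-K[i]; print(K[i].round(4),np.hypot(*d).round(4),np.degrees(np.arctan2(d[1],d[0])))
for z in (.2,.22,.24):print('sq',z,t(355,183,z), np.hypot(*(t(355,183,z)[:2]-ax)))
t2=lambda x,y,z: ray(c,178+(x-580)/3.1-.4,145+y/3.1-.4,z)
H=t2(653,140,.038);G=t2(627,70,.021+.027+.03);print('hub',H,'handle',G,np.hypot(*(H-G)[:2]),np.degrees(np.arctan2(*(G-H)[1::-1])))
T=[t2(*p,.022)[:2] for p in[(590,37),(752,14),(782,210),(617,235)]];
for i in range(4):
    d=T[(i+1)%4]-T[i]; print(T[i].round(4),np.hypot(*d).round(4),np.degrees(np.arctan2(d[1],d[0])))
# overlay projections at 800 scale helper
cs=C['side']
for n,c_ in C.items():
    print(n,[ (px(c_,X)*800/512).round(0) for X in ([*ax,.06],[*H[:2],.021],[*G[:2],.05])])
```

```text
axis [ 0.56250894 -0.07541947] [ 0.0003  0.0012  0.0014 -0.0016  0.0042  0.0042 -0.0018]
markout [0.567  0.0348 0.06  ] 0.1102612874834173 87.66728131531129
pointertop [0.4986 0.0431 0.06  ] 0.1346322704755902 118.3634146772244
ptr2 [0.5061 0.0254 0.06  ] 0.11556738090055997 119.22702514960966
[0.7102 0.0227] 0.3276 -102.76444433494632
[ 0.6378 -0.2968] 0.2469 167.00895361483057
[ 0.3972 -0.2413] 0.326 77.05360435759174
[0.4703 0.0765] 0.2459 -12.628224651320684
sq 0.2 [ 0.56007058 -0.1280051   0.2       ] 0.05264212845873281
sq 0.22 [ 0.55621065 -0.12406392  0.22      ] 0.04905049428440169
sq 0.24 [ 0.55235071 -0.12012275  0.24      ] 0.04584290855010133
hub [0.48748898 0.32336713 0.038     ] handle [0.56196268 0.35048002 0.078     ] 0.079255539927773 20.00453480483537
[0.6106 0.4048] 0.1935 -80.48490875294837
[0.6425 0.2139] 0.2356 -169.8485884720509
[0.4107 0.1724] 0.1935 99.86097047301762
[0.3775 0.363 ] 0.2367 10.155843333514161
top [array([489., 266.]), array([315., 297.]), array([303., 263.])]
side [array([390., 279.]), array([398., 388.]), array([364., 384.])]
```

Run:
```python
from h import *
import pickle
C=pickle.load(open('c0.pkl','rb'))
f=C['top']['frame']; s=C['side']['frame']
a=cv2.resize(f[158:203,268:308],None,fx=10,fy=10,interpolation=cv2.INTER_CUBIC)
b=cv2.resize(s[172:212,230:280],None,fx=8,fy=8,interpolation=cv2.INTER_CUBIC)
o=np.zeros((460,800,3),np.uint8); o[:450,:400]=a; o[:320,400:]=b
cv2.imwrite('pics/crop2.png',o)
```

```text
(no output)
```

View pics/crop2.png

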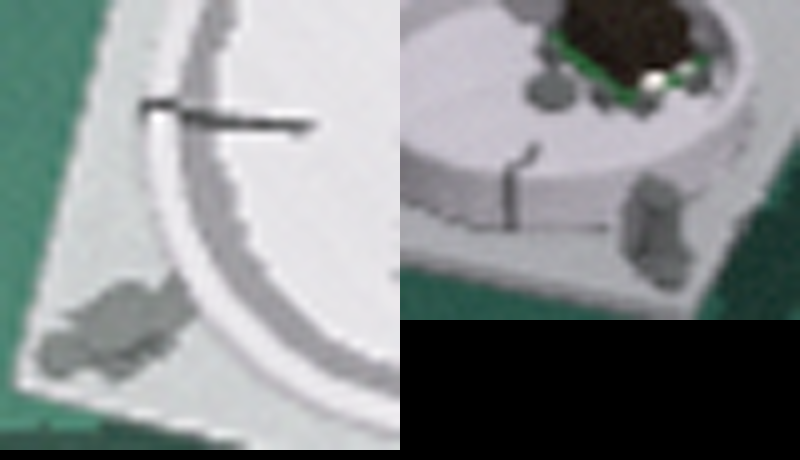

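Run:
```python
from h import *
import pickle
C=pickle.load(open('c0.pkl','rb'));c=C['top'];ax=np.array([.562,-.0755])
for n,(x,y),z in[('m',(152,103),.06),('mi',(182,108),.06),('mplate',(310,126),.036),('tip',(190,298),.06),('tip2',(175,285),.06),('body',(120,315),.06),('body',(120,315),.05)]:
    X=ray(c,268+x/10-.45,158+y/10-.45,z)[:2]; d=X-ax; print(n,X.round(4),np.hypot(*d).round(4),np.degrees(np.arctan2(d[1],d[0])).round(1))
cs=C['side']
for a in (116,120,124,128,132):
    a=np.radians(a);X=[ax[0]+.1145*np.cos(a),ax[1]+.1145*np.sin(a),.06]
    p=px(cs,X);q=px(c,X);print(np.degrees(a),((p-[230,172]+.45)*8+[400,0]).round(),((q-[268,158]+.45)*10).round())
```

```text
m [0.5698 0.0328] 0.1086 85.9
mi [0.5682 0.0221] 0.0978 86.4
mplate [ 0.5669 -0.0261] 0.0497 84.3
tip [0.5    0.0185] 0.1126 123.4
tip2 [0.5045 0.0238] 0.1148 120.1
body [0.4934 0.0432] 0.1371 120.0
body [0.4946 0.0426] 0.1359 119.7
116.00000000000001 [628. 169.] [165. 264.]
119.99999999999999 [642. 166.] [175. 284.]
124.0 [656. 162.] [187. 304.]
128.0 [670. 157.] [200. 322.]
132.0 [683. 152.] [215. 339.]
```

Candidates for the crank (top 800 px): dark steel in the tray (313,292); blue ones at (135,330) and (358,386), pink at (277,420). The crop confirms the dark one in the tray. The mark is at about 86° and the pointer at about 122° around the axis (.562,-.0755). Moving to the rim.

Request:
drive_tool:
  deltas:
    - {"hand": 0.6, "offset": [3, -4.2, 0], "angular": [0, 0, -3]}
    - {"hand": 0.6, "offset": [6, -8.4, 0], "angular": [0, 0, -6]}
    - {"hand": 0.6, "offset": [9, -12.6, 0], "angular": [0, 0, -9]}
    - {"hand": 0.6, "offset": [12, -16.8, 0], "angular": [0, 0, -12]}
    - {"hand": 0.6, "offset": [15, -21, 0], "angular": [0, 0, -15]}
    - {"hand": 0.6, "offset": [18, -25.2, 0], "angular": [0, 0, -18]}
    - {"hand": 0.6, "offset": [21, -29.4, 0], "angular": [0, 0, -20]}
    - {"hand": 0.6, "offset": [24, -33.6, 0], "angular": [0, 0, -22]}
  force: 60

```text
time: 1.1
tool_pos: [0.4236, 0.312, 0.2309]
tcp_rot: [-1.018, -2.972, 0.001]
wrist_force: [0.7, 0.1, -0.0]
width: 0.604
```

Request:
drive_tool:
  deltas:
    - {"hand": 0.6, "offset": [3, -4.2, 0], "angular": [0, 0, -3]}
    - {"hand": 0.6, "offset": [6, -8.4, 0], "angular": [0, 0, -6]}
    - {"hand": 0.6, "offset": [9, -12.6, 0], "angular": [0, 0, -9]}
    - {"hand": 0.6, "offset": [12, -16.8, 0], "angular": [0, 0, -12]}
    - {"hand": 0.6, "offset": [15, -21, -2], "angular": [0, 0, -15]}
    - {"hand": 0.6, "offset": [18, -25.2, -5], "angular": [0, 0, -18]}
    - {"hand": 0.6, "offset": [21, -29.4, -9], "angular": [0, 0, -21]}
    - {"hand": 0.6, "offset": [23, -33.6, -12], "angular": [0, 0, -22]}

```text
time: 2.1
tool_pos: [0.6534, -0.0236, 0.1092]
tcp_rot: [-1.565, -2.723, 0.001]
wrist_force: [1.1, 0.8, -0.1]
width: 0.602
```

Request:
drive_tool:
  deltas:
    - {"hand": 0.6, "offset": [0, 0, -3.5], "angular": [0, 0, 0]}
    - {"hand": 0.6, "offset": [0, 0, -6.8], "angular": [0, 0, 0]}
    - {"hand": 0.6, "offset": [0, 0, -6.8], "angular": [0, 0, 0]}
    - {"hand": 0, "offset": [0, 0, -6.8], "angular": [0, 0, 0]}
    - {"hand": 0, "offset": [0, 0, -6.8], "angular": [0, 0, 0]}
    - {"hand": 0, "offset": [0, 0, -6.8], "angular": [0, 0, 0]}
    - {"hand": 0, "offset": [0, 0, -6.8], "angular": [0, 0, 0]}

```text
time: 2.98
tool_pos: [0.6552, -0.0217, 0.0458]
tcp_rot: [1.564, 2.721, 0.005]
wrist_force: [0.2, 3.1, 6.7]
width: 0.095
```

Run:
```python
from h import *
s=bot.read_state();print(s['width'],s['tool_pos'],s['wrist_force'],s['torque'])
ax=np.array([.562,-.0755]);d=s['tool_pos'][:2]-ax;print(np.hypot(*d))
for a in np.arange(4.5,36.1,4.5):
    r=np.radians(a);R=np.array([[np.cos(r),-np.sin(r)],[np.sin(r),np.cos(r)]]);print(a,((R@d-d)*100).round(2))
c=cam('top');cv2.imwrite('pics/t1.png',cv2.resize(c['frame'][110:240,250:400],None,fx=4.5,fy=4.5,interpolation=cv2.INTER_CUBIC))
```

```text
0.09464325193401953 [ 0.65516443 -0.02170111  0.04577793] [0.20005987 3.1334217  6.67207884] [ 0.41083477 -0.08083459 -0.37286569]
0.10758220256670714
4.5 [-0.45  0.71]
9.0 [-0.96  1.39]
13.5 [-1.51  2.03]
18.0 [-2.12  2.62]
22.5 [-2.77  3.16]
27.0 [-3.46  3.64]
31.5 [-4.18  4.08]
36.0 [-4.94  4.45]
```

Request:
drive_tool:
  deltas:
    - {"hand": 0, "offset": [-0.44, 0.69, 0.3], "angular": [0, 0, 4.5]}
    - {"hand": 0, "offset": [-0.93, 1.35, 0.3], "angular": [0, 0, 9]}
    - {"hand": 0, "offset": [-1.48, 1.97, 0.3], "angular": [0, 0, 13.5]}
    - {"hand": 0, "offset": [-2.07, 2.55, 0.3], "angular": [0, 0, 18]}
    - {"hand": 0, "offset": [-2.71, 3.08, 0.3], "angular": [0, 0, 22.5]}
    - {"hand": 0, "offset": [-3.38, 3.56, 0.3], "angular": [0, 0, 27]}
    - {"hand": 0, "offset": [-4.09, 3.99, 0.3], "angular": [0, 0, 31.5]}
    - {"hand": 0, "offset": [-4.83, 4.35, 0.3], "angular": [0, 0, 36]}

```text
time: 4.03
tool_pos: [0.6053, 0.0221, 0.0459]
tcp_rot: [0.641, 3.074, 0.002]
wrist_force: [3.6, 1.3, -6.1]
width: 0.096
```

Run:
```python
from h import *
s=bot.read_state();print(s['width'],s['tool_pos'],s['wrist_force'],s['tcp_rot'])
c=cam('top');d=cam('side')
a=cv2.resize(c['frame'][120:230,262:352],None,fx=4.5,fy=4.5,interpolation=cv2.INTER_CUBIC)
b=cv2.resize(d['frame'][150:215,205:285],None,fx=4.9,fy=4.9,interpolation=cv2.INTER_CUBIC)
o=np.zeros((500,800,3),np.uint8);o[:a.shape[0],:a.shape[1]]=a;o[:b.shape[0],407:407+b.shape[1]]=b[:,:393]
cv2.imwrite('pics/t2.png',o)
```

```text
0.09622439033460413 [0.60526867 0.02205248 0.04586052] [ 3.63490834  1.25451815 -6.05440034] [6.41303191e-01 3.07384978e+00 1.72108528e-03]
```

View pics/t2.png

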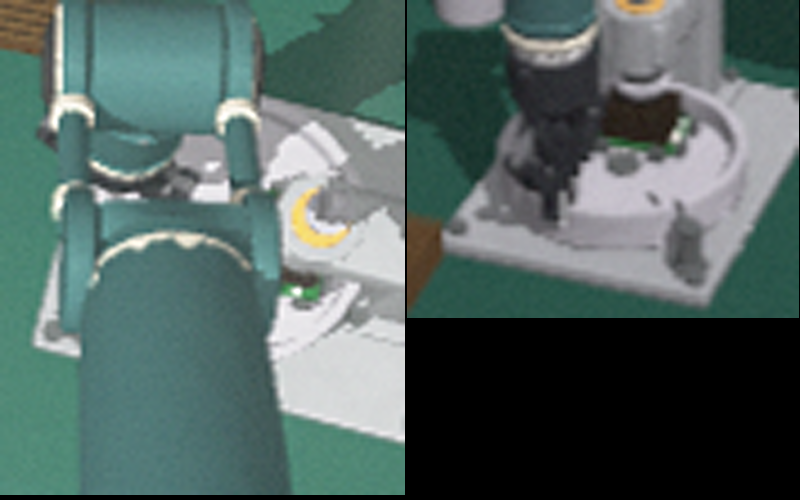

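Request:
drive_tool:
  deltas:
    - {"hand": 0.5, "offset": [0, 0, 0.2], "angular": [0, 0, 0]}
    - {"hand": 0.5, "offset": [0, 0, 0.2], "angular": [0, 0, 0]}
    - {"hand": 0.5, "offset": [0, 0, 4], "angular": [0, 0, 0]}
    - {"hand": 0.5, "offset": [0, 0, 10], "angular": [0, 0, 0]}
    - {"hand": 0.7, "offset": [-2, 5, 12], "angular": [0, 0, 8]}
    - {"hand": 0.7, "offset": [-4, 10, 12], "angular": [0, 0, 16]}
    - {"hand": 0.7, "offset": [-6, 15, 12], "angular": [0, 0, 24]}
    - {"hand": 0.7, "offset": [-8, 20, 12], "angular": [0, 0, 32]}

```text
time: 5.12
tool_pos: [0.5246, 0.2221, 0.1672]
tcp_rot: [-0.231, 3.132, -0.0]
wrist_force: [0.4, 0.5, -0.8]
width: 0.699
```

Run:
```python
from h import *
import pickle
s=bot.read_state();print(s['width'],s['tool_pos'],s['wrist_force'],s['tcp_rot'])
C={'top':cam('top'),'side':cam('side')};pickle.dump(C,open('c1.pkl','wb'));c=C['top'];d=C['side']
a=cv2.resize(c['frame'][128:218,265:345],None,fx=5,fy=5,interpolation=cv2.INTER_CUBIC)
b=cv2.resize(d['frame'][130:210,210:290],None,fx=5,fy=5,interpolation=cv2.INTER_CUBIC)
o=np.zeros((500,800,3),np.uint8);o[:a.shape[0],:a.shape[1]]=a;o[:b.shape[0],400:]=b
cv2.imwrite('pics/t3.png',o)
```

```text
0.699033189087794 [0.52459069 0.22213342 0.16717721] [ 0.42835832  0.4934153  -0.83702699] [-2.31472102e-01  3.13162803e+00 -2.08819472e-04]
```

View pics/t3.png

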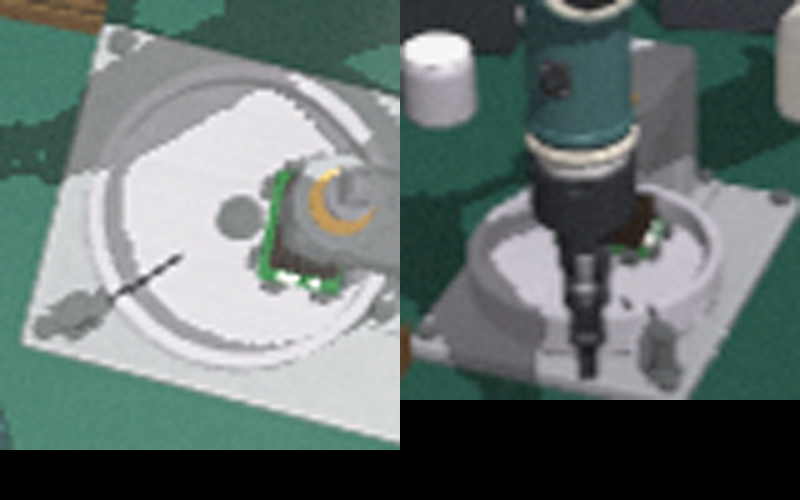

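Run:
```python
from h import *
import pickle
C=pickle.load(open('c1.pkl','rb'));c=C['top'];ax=np.array([.562,-.0755])
for n,(x,y),z in[('in',(181,257),.036),('mid',(140,280),.036),('rimin',(122,290),.06),('rimout',(109,298),.06),('hub',(240,217),.037)]:
    X=ray(c,265+x/5-.4,128+y/5-.4,z)[:2];d=X-ax;print(n,X.round(4),np.hypot(*d).round(4),np.degrees(np.arctan2(d[1],d[0])).round(1))
# board visible edge direction z=.039
A=ray(c,265+283/5-.4,128+172/5-.4,.039);B=ray(c,265+261/5-.4,128+278/5-.4,.039);e=B-A;print('edge',np.degrees(np.arctan2(e[1],e[0])),np.hypot(*e[:2]),A,B)
# crank in tray, refined from c0: dark segmentation
f=pickle.load(open('c0.pkl','rb'))['top']['frame'].astype(int)
g=f[160:205,182:215].max(2)
for r in range(g.shape[0]): print(160+r,' '.join('%3d'%v for v in g[r]))
```

```text
in [ 0.5347 -0.0344] 0.0493 123.7
mid [ 0.5173 -0.005 ] 0.0835 122.4
rimin [0.5064 0.0098] 0.1018 123.1
rimout [0.5005 0.019 ] 0.1127 123.1
hub [ 0.5647 -0.0768] 0.003 -25.8
edge 168.57520606856778 0.0794971185723484 [ 0.59809971 -0.10756644  0.039     ] [ 0.52017778 -0.09181953  0.039     ]
160 115 140 143 135 161 209 211 208 209 209 211 211 209 208 208 207 205 205 211 213 209 215 210 212 216 214 218 219 215 216 218 215 215
161 113 143 145 142 161 210 212 209 213 208 210 210 213 213 209 204 205 205 209 210 211 210 214 214 198 151 152 152 152 154 172 218 215
162 124 136 143 141 167 215 210 206 211 209 211 211 209 209 206 208 205 207 211 214 216 214 216 200 147 137 141 143 140 138 168 218 214
163 142 132 142 138 164 216 208 208 210 211 212 209 210 208 207 207 207 210 214 217 202 150 152 146 142 142 145 144 145 142 165 214 215
164 158 127 142 139 166 212 208 208 212 203 180 192 212 209 211 209 213 211 198 152 149 142 143 145 144 142 143 145 142 141 166 216 215
165 198 123 144 142 137 171 211 195 131  93  84  92 137 188 211 211 214 199 147 136 140 139 142 143 145 146 143 141 137 163 211
[... 4612 characters left out ...]
 214 217 216 219 219
200 131 134 129 170 211 110 146 142 142 163 218 214 215 214 213 214 214 216 217 217 217 216 214 216 216 217 217 218 214 218 215 218 214
201 133 134 132 154 177 114 139 143 141 168 218 215 212 214 214 211 212 217 217 216 215 215 215 214 213 216 217 217 219 215 217 218 216
202 135 138 135 150 172 140 137 142 138 169 218 216 214 213 212 215 215 216 216 214 215 213 214 215 214 216 217 217 217 217 216 215 217
203 134 134 132 144 164 161 128 145 142 142 174 217 215 215 217 214 218 215 216 213 216 216 216 216 215 216 216 216 218 216 218 217 219
204 135 134 133 124 146 196 127 141 143 139 164 218 217 216 216 216 217 215 215 213 213 215 218 216 217 217 216 216 218 219 219 219 220
```

Request:
drive_tool:
  deltas:
    - {"hand": 0.6, "offset": [-1.7, 5, 0], "angular": [0, 0, 6]}
    - {"hand": 0.6, "offset": [-3.5, 10.3, 0], "angular": [0, 0, 11.5]}
    - {"hand": 0.6, "offset": [-3.5, 10.3, -5], "angular": [0, 0, 11.5]}
    - {"hand": 0.6, "offset": [-3.5, 10.3, -9], "angular": [0, 0, 11.5]}
    - {"hand": 0.6, "offset": [-3.5, 10.3, -9], "angular": [0, 0, 11.5]}

```text
time: 5.85
tool_pos: [0.4872, 0.3217, 0.0727]
tcp_rot: [0.536, -3.088, 0.006]
wrist_force: [-0.0, -0.2, -0.8]
width: 0.598
```

Run:
```python
from h import *
s=bot.read_state();print(s['width'],s['tool_pos'],s['wrist_force'],s['tcp_rot'])
d=cam('side')
for X in ([.4895,.325,.038],[.4895,.325,.004],[.560,.351,.078]): print((px(d,X)-[215,195]+.4)*6)
b=cv2.resize(d['frame'][195:275,215:315],None,fx=6,fy=6,interpolation=cv2.INTER_CUBIC)
cv2.imwrite('pics/t4.png',b)
```

```text
0.59842251369615 [0.48721263 0.32172004 0.07269192] [-0.02279397 -0.15679005 -0.76786814] [ 0.53606906 -3.08782642  0.00550514]
[235.67440123 301.50695368]
[236.87203222 342.92795836]
[111.54575189 271.5704003 ]
```

View pics/t4.png

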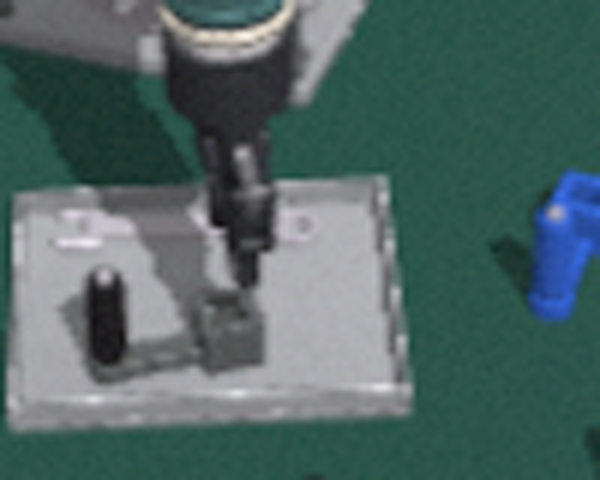

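```bash
cat >> h.py <<'E'
from scipy.optimize import least_squares
def tri(obs,z=None):
    f=lambda X:np.concatenate([px(c,X if z is None else [X[0],X[1],z])-p for c,p in obs])
    r=least_squares(f,[.5,.2,.05] if z is None else [.5,.2]); return r.x.round(4),r.fun.round(2)
E
python3 - <<'E'
from h import *
import pickle
C=pickle.load(open('c0.pkl','rb'));t,s=C['top'],C['side']
o=[(t,[200.5,189]),(s,[253.3,246.3])];print(tri(o),tri(o,.038))
o=[(t,[191.6,167.3]),(s,[215+105/6-.4,195+271/6-.4])];print(tri(o),tri(o,.078))
E
```

```text
(array([0.4912, 0.3266, 0.0321]), array([-0.  , -0.09,  0.09,  0.01])) (array([0.4906, 0.328 ]), array([-0.62, -0.13,  0.17, -0.92]))
(array([0.5621, 0.3542, 0.0807]), array([-0.01, -0.32,  0.32,  0.06])) (array([0.5625, 0.3536]), array([ 0.29, -0.3 ,  0.28,  0.51]))
```

Request:
drive_tool:
  deltas:
    - {"hand": 0.6, "offset": [0.4, 0.5, 0], "angular": [0, 0, 0]}
    - {"hand": 0.6, "offset": [0.4, 0.5, -3.5], "angular": [0, 0, 0]}
    - {"hand": 0.6, "offset": [0.4, 0.5, -6.5], "angular": [0, 0, 0]}
    - {"hand": 0.6, "offset": [0.4, 0.5, -6.5], "angular": [0, 0, 0]}
    - {"hand": 0, "offset": [0.4, 0.5, -6.5], "angular": [0, 0, 0]}
    - {"hand": 0, "offset": [0.4, 0.5, -6.5], "angular": [0, 0, 0]}
    - {"hand": 0, "offset": [0.4, 0.5, -6.5], "angular": [0, 0, 0]}
  force: 80

```text
time: 6.78
tool_pos: [0.4957, 0.3302, 0.0137]
tcp_rot: [-0.538, 3.091, 0.002]
wrist_force: [-0.3, -1.5, 6.8]
width: 0.425
```

Run:
```python
from h import *
s=bot.read_state();print(s['width'],s['tool_pos'],s['wrist_force'],s['tcp_rot'],s['q'])
# square top from earlier clear views
import pickle
C=pickle.load(open('c0.pkl','rb'))
for n,(u0,v0,u1,v1) in dict(top=(325,150,350,178),side=(235,130,270,165)).items():
    pass
f=C['top']['frame'];a=cv2.resize(f[150:182,318:350],None,fx=12,fy=12,interpolation=cv2.INTER_CUBIC)
f=C['side']['frame'];b=cv2.resize(f[132:164,236:268],None,fx=12,fy=12,interpolation=cv2.INTER_CUBIC)
cv2.imwrite('pics/sq.png',np.hstack([a,b]))
```

```text
0.4254018382895832 [0.49571886 0.33015018 0.01368951] [-0.25220433 -1.53234349  6.76217485] [-5.38176774e-01  3.09111020e+00  2.11185972e-03] [ 5.45840472e-01  3.35236397e-01  1.95442030e+00 -2.65965055e-04
  8.47737372e-01 -1.36953394e+00]
```

View pics/sq.png

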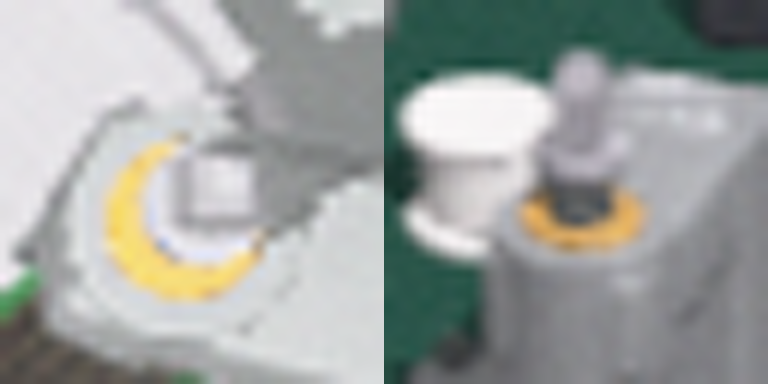

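Request:
drive_tool:
  deltas:
    - {"hand": 0.55, "offset": [0, 0, 0], "angular": [0, 0, 0]}
    - {"hand": 0.55, "offset": [0, 0, 0], "angular": [0, 0, 0]}
    - {"hand": 0.55, "offset": [0, 0, -0.6], "angular": [0, 0, 0]}
    - {"hand": 0.55, "offset": [0, 0, -0.6], "angular": [0, 0, 0]}
    - {"hand": 0, "offset": [0, 0, -0.6], "angular": [0, 0, 0]}
    - {"hand": 0, "offset": [0, 0, -0.6], "angular": [0, 0, 0]}
    - {"hand": 0, "offset": [0, 0, -0.6], "angular": [0, 0, 0]}
    - {"hand": 0, "offset": [0, 0, -0.5], "angular": [0, 0, 0]}
  force: 110

```text
time: 7.78
tool_pos: [0.4931, 0.3286, 0.0055]
tcp_rot: [0.539, -3.093, 0.001]
wrist_force: [0.4, 0.4, -5.0]
width: 0.429
```

Run:
```python
from h import *
import pickle
s=bot.read_state();print(s['width'],s['tool_pos'],s['wrist_force'],s['tcp_rot'])
C=pickle.load(open('c0.pkl','rb'));t,d=C['top'],C['side']
print(tri([(t,[336.0,164.5]),(d,[252.0,136.5])]))
for z in(.22,.23,.24,.25):print(z,tri([(t,[336.0,164.5]),(d,[252.0,136.5])],z))
g=cv2.cvtColor(t['frame'],cv2.COLOR_BGR2GRAY).astype(float)
for sg in(.5,.8,1.2):
  G=cv2.GaussianBlur(g,(0,0),sg);gx=cv2.Sobel(G,-1,1,0);gy=cv2.Sobel(G,-1,0,1)
  for r in(3,3.5,4.2):
    v,u=np.mgrid[0:384,0:512];m=np.hypot(u-335.8,v-164.8)<r
    w=((gx+1j*gy)**4/np.abs(gx+1j*gy)**2.5)[m].sum();print(sg,r,np.degrees(np.angle(w))/4,abs(w)/ (np.abs(gx+1j*gy)**1.5)[m].sum())
print(g[159:172,329:344].astype(int))
g=cv2.cvtColor(d['frame'],cv2.COLOR_BGR2GRAY)
print(g[134:150,245:262].astype(int))
```

```text
0.4292868114538915 [0.49306251 0.32864127 0.00549457] [ 0.35260661  0.35550684 -5.01085199] [ 5.38725156e-01 -3.09338660e+00  1.21852155e-03]
(array([ 0.552 , -0.1213,  0.2404]), array([-0.01, -0.22,  0.29,  0.05]))
0.22 (array([ 0.5554, -0.1293]), array([ 1.24, -0.03, -0.13,  3.35]))
0.23 (array([ 0.5538, -0.1253]), array([ 0.63, -0.12,  0.07,  1.74]))
0.24 (array([ 0.5521, -0.1214]), array([ 0.02, -0.22,  0.28,  0.11]))
0.25 (array([ 0.5505, -0.1176]), array([-0.59, -0.31,  0.49, -1.53]))
0.5 3 8.139292062784333 0.34984850021298247
0.5 3.5 5.5584458144195485 0.3529415656340356
0.5 4.2 5.676582372453837 0.25519502303019237
0.8 3 17.481635673844412 0.19170514625342386
0.8 3.5 11.781286441161503 0.1830259060279456
0.8 4.2 15.227332580180384 0.21551472978495861
1.2 3 36.20310616593777 0.22827021256073873
1.2 3.5 35.470043028195235 0.07037491402727958
1.2 4.2 14.867123244260968 0.059539449665374444
[[179 198 213 213 209 206 211 189 131 133 161 161 152 145 140]
 [213 209 211 210 208 210 210 209 179 136 152 163 161 148 144]
 [213 214 214 197 179 211 186 168 151 147 145 139 142 143 147]
 [
[... 1128 characters left out ...]
245 244 244 245 231 183 148 148 145 161 176 183 192 192 190 207 194]
 [244 245 245 238 210 167 149 150 146 163 174 176 180 179 182 192 194]
 [245 245 242 214 157 150 152 150 147 172 198 188 171 173 177 178 183]
 [238 234 220 179 160 161 151 144 157 181 198 185 173 176 174 174 173]
 [179 206 217 171 138 162 173 177 179 177 167 171 175 177 175 177 176]
 [206 216 220 177 117 136 156 164 169 155 151 168 176 175 176 180 181]
 [221 220 206 151  95  90 101 104 106 113 151 176 179 175 178 180 181]
 [210 199 164 120 100  81  89  91  86  96 159 174 169 174 178 179 182]
 [192 176 178 177 133  83  94 102  94  91 155 180 179 177 179 186 175]]<stdin>:12: RuntimeWarning: invalid value encountered in divide
```

Request:
drive_tool:
  deltas:
    - {"hand": 0, "offset": [0, 0, 3], "angular": [0, 0, 0]}
    - {"hand": 0, "offset": [0, 0, 7], "angular": [0, 0, 0]}
    - {"hand": 0, "offset": [0.2, -2, 11], "angular": [0, 0, -2]}
    - {"hand": 0, "offset": [0.7, -6, 15], "angular": [0, 0, -5]}
    - {"hand": 0, "offset": [1.4, -10.5, 19], "angular": [0, 0, -8]}
    - {"hand": 0, "offset": [2.1, -15, 23], "angular": [0, 0, -11]}
    - {"hand": 0, "offset": [2.8, -19.5, 26.5], "angular": [0, 0, -14]}
    - {"hand": 0, "offset": [3.5, -24, 26.5], "angular": [0, 0, -16]}

```text
time: 8.78
tool_pos: [0.5307, 0.0879, 0.275]
tcp_rot: [-0.101, 3.133, 0.001]
wrist_force: [0.1, 0.1, -4.6]
width: 0.428
```

Request:
drive_tool:
  deltas:
    - {"hand": 0, "offset": [0.5, -4.2, 0], "angular": [0, 0, -1]}
    - {"hand": 0, "offset": [1.0, -8.4, 0], "angular": [0, 0, -2]}
    - {"hand": 0, "offset": [1.6, -12.6, 0], "angular": [0, 0, -3]}
    - {"hand": 0, "offset": [2.1, -16.8, 0], "angular": [0, 0, -3]}
    - {"hand": 0, "offset": [2.6, -20.5, 0], "angular": [0, 0, -3]}
    - {"hand": 0, "offset": [2.6, -21, 0], "angular": [0, 0, -3]}
    - {"hand": 0, "offset": [2.6, -21, 0], "angular": [0, 0, -3]}

```text
time: 9.65
tool_pos: [0.5541, -0.1208, 0.2703]
tcp_rot: [0.019, -3.14, -0.002]
wrist_force: [-0.3, 0.5, -4.7]
width: 0.427
```

Run:
```python
from h import *
import pickle
s=bot.read_state();print(s['width'],s['tool_pos'],s['wrist_force'],s['torque'],s['tcp_rot'])
d=cam('side');t=cam('top')
u,v=px(d,[.552,-.122,.24]).astype(int);print(u,v)
b=cv2.resize(d['frame'][v-34:v+26,u-40:u+30],None,fx=8,fy=8,interpolation=cv2.INTER_CUBIC)
print('org',u-40,v-34);cv2.imwrite('pics/t5.png',b)
```

```text
0.4266696578626622 [ 0.554106   -0.1207893   0.27027186] [-0.27101826  0.45324263 -4.67253011] [0.00020607 0.15290409 0.01629152] [ 1.90013648e-02 -3.13958682e+00 -1.56657932e-03]
252 136
org 212 102
```

View pics/t5.png

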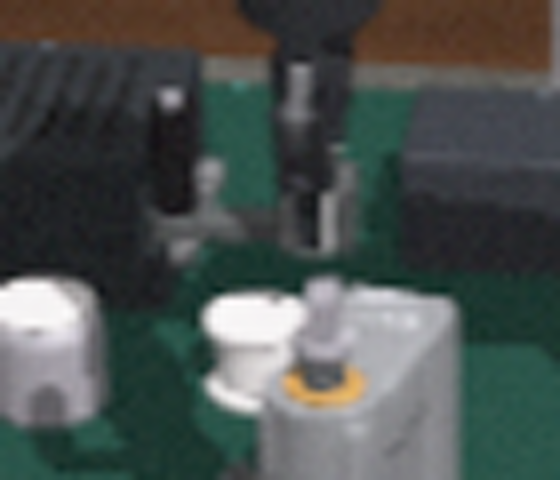

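Request:
drive_tool:
  deltas:
    - {"hand": 0, "offset": [-0.1, -0.1, -1.5], "angular": [0, 0, 0]}
    - {"hand": 0, "offset": [-0.1, -0.1, -2.5], "angular": [0, 0, 0]}
    - {"hand": 0, "offset": [-0.1, -0.1, -3.2], "angular": [0, 0, 0]}
    - {"hand": 0, "offset": [-0.1, -0.1, -3.6], "angular": [0, 0, 0]}
    - {"hand": 0, "offset": [-0.1, -0.1, -3.9], "angular": [0, 0, 0]}
    - {"hand": 0, "offset": [-0.1, -0.1, -4.2], "angular": [0, 0, 0]}
    - {"hand": 0, "offset": [-0.1, -0.1, -4.2], "angular": [0, 0, 0]}

```text
time: 10.62
tool_pos: [0.554, -0.1222, 0.2292]
tcp_rot: [-0.02, 3.141, -0.001]
wrist_force: [0.2, -2.1, -5.9]
width: 0.43
```

Run:
```python
from h import *
s=bot.read_state();print(s['width'],s['tool_pos'],s['wrist_force'],s['torque'],s['tcp_rot'])
```

```text
0.43001037922689456 [ 0.55401419 -0.12219164  0.22918114] [ 0.15750684 -2.0965559  -5.92808386] [-0.41673799  0.00992021 -0.0228102 ] [-2.04549979e-02  3.14116280e+00 -8.41169503e-04]
```

Request:
drive_tool:
  deltas:
    - {"hand": 0, "offset": [0, -0.05, -0.4], "angular": [0, 0, 0]}
    - {"hand": 0, "offset": [0, -0.05, -0.9], "angular": [0, 0, 0]}
    - {"hand": 0, "offset": [0, -0.05, -1.3], "angular": [0, 0, 0]}
    - {"hand": 0, "offset": [0, -0.05, -1.7], "angular": [0, 0, 0]}
    - {"hand": 0, "offset": [0, -0.05, -2.1], "angular": [0, 0, 0]}
    - {"hand": 0, "offset": [0, -0.05, -2.4], "angular": [0, 0, 0]}
    - {"hand": 0, "offset": [0, -0.05, -2.4], "angular": [0, 0, 0]}

```text
time: 11.5
tool_pos: [0.5545, -0.1226, 0.2101]
tcp_rot: [-0.021, 3.139, -0.001]
wrist_force: [-8.8, 1.0, 16.3]
width: 0.427
```

Run:
```python
from h import *
s=bot.read_state();print(s['width'],s['tool_pos'],s['wrist_force'],s['torque'],s['tcp_rot'])
```

```text
0.4267367238105803 [ 0.55452265 -0.12255469  0.21010401] [-8.80475766  1.0352407  16.29203376] [ 0.06997299  1.73604788 -0.0127128 ] [-2.07111080e-02  3.13896944e+00 -1.38352470e-03]
```

Request:
drive_tool:
  deltas:
    - {"hand": 0.6, "offset": [0, 0, 0.3], "angular": [0, 0, 0]}
    - {"hand": 0.6, "offset": [0, 0, 0.3], "angular": [0, 0, 0]}
    - {"hand": 0.6, "offset": [0, 0, 0.3], "angular": [0, 0, 0]}
    - {"hand": 0.6, "offset": [0, 0, 3], "angular": [0, 0, 0]}
    - {"hand": 0.6, "offset": [0, 0, 7], "angular": [0, 0, 0]}
    - {"hand": 0.6, "offset": [-1, 6, 10], "angular": [0, 0, 0]}
    - {"hand": 0.6, "offset": [-1, 12, 11], "angular": [0, 0, 0]}
    - {"hand": 0.6, "offset": [-1, 17, 11], "angular": [0, 0, 0]}

```text
time: 12.5
tool_pos: [0.5444, 0.0495, 0.3168]
tcp_rot: [-0.02, 3.139, 0.001]
wrist_force: [1.4, 0.4, 0.3]
width: 0.598
```

Run:
```python
from h import *
import pickle
s=bot.read_state();print(s['width'],s['tool_pos'],s['wrist_force'])
C={'top':cam('top'),'side':cam('side')};pickle.dump(C,open('c2.pkl','wb'));t,d=C['top'],C['side']
for n,c in C.items(): print(n,[px(c,X).round(1) for X in([.552,-.1225,.243],[.627,-.121,.2826])])
f=t['frame'][128:192,300:372];a=cv2.resize(f,None,fx=5.5,fy=5.5,interpolation=cv2.INTER_CUBIC)
g=d['frame'][110:174,212:284];b=cv2.resize(g,None,fx=5.5,fy=5.5,interpolation=cv2.INTER_CUBIC)
cv2.imwrite('pics/t6.png',np.hstack([a,b]))
```

```text
0.5981052781599882 [0.54438624 0.04950846 0.3168249 ] [1.43541681 0.39574473 0.30345017]
top [array([336.6, 164.1]), array([338.6, 137.4])]
side [array([252.3, 135.9]), array([234.2, 126.8])]
```

View pics/t6.png

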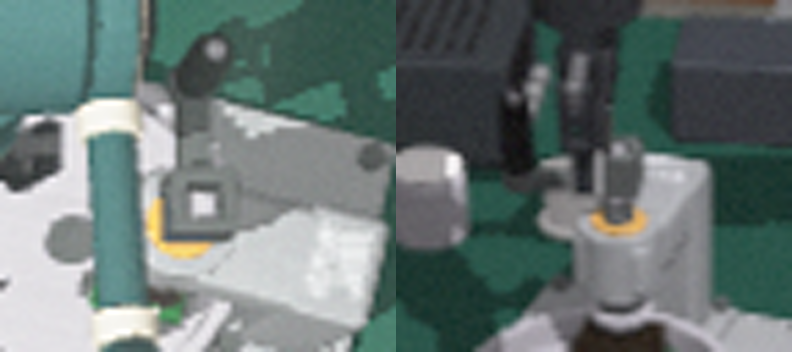

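Request:
drive_tool:
  deltas:
    - {"hand": 0.6, "offset": [2.8, -5, 0.5], "angular": [0, 0, 0]}
    - {"hand": 0.6, "offset": [5.6, -10, 0.5], "angular": [0, 0, 0]}
    - {"hand": 0.6, "offset": [8.4, -15, 0.5], "angular": [0, 0, 0]}
    - {"hand": 0.6, "offset": [8.4, -17.1, 0], "angular": [0, 0, 0]}
    - {"hand": 0.6, "offset": [8.4, -17.1, -3.5], "angular": [0, 0, 0]}
    - {"hand": 0.6, "offset": [8.4, -17.1, -7.5], "angular": [0, 0, 0]}
    - {"hand": 0.6, "offset": [8.4, -17.1, -7.5], "angular": [0, 0, 0]}
  force: 50

```text
time: 13.48
tool_pos: [0.6242, -0.1227, 0.2352]
tcp_rot: [0.02, -3.132, -0.004]
wrist_force: [-0.1, 0.6, 0.3]
width: 0.599
```

Request:
drive_tool:
  deltas:
    - {"hand": 0, "offset": [0, 0, 0], "angular": [0, 0, 0]}
    - {"hand": 0, "offset": [0, 0, 0], "angular": [0, 0, 0]}
    - {"hand": 0, "offset": [0, 0, 0], "angular": [0, 0, 0]}
  force: 50

```text
time: 13.85
tool_pos: [0.6289, -0.1234, 0.2425]
tcp_rot: [-0.021, 3.138, -0.001]
wrist_force: [-0.4, 0.5, 1.7]
width: 0.279
```

Run:
```python
from h import *
s=bot.read_state();print(s['width'],s['tool_pos'],s['wrist_force'],s['torque'])
h=s['tool_pos'][:2];c=np.array([.552,-.1225])
print(np.hypot(*(h-c)))
for k in range(1,17):
    r=-np.radians(22.5*k);d=np.array([.075,0]);R=np.array([[np.cos(r),-np.sin(r)],[np.sin(r),np.cos(r)]]);print(k,((R@d-d)*100).round(2))
```

```text
0.27936675032571806 [ 0.62888404 -0.12343618  0.24248475] [-0.36374944  0.51670341  1.74223982] [-0.02093559  0.04226447  0.04635266]
0.07688973850115256
1 [-0.57 -2.87]
2 [-2.2 -5.3]
3 [-4.63 -6.93]
4 [-7.5 -7.5]
5 [-10.37  -6.93]
6 [-12.8  -5.3]
7 [-14.43  -2.87]
8 [-15.  -0.]
9 [-14.43   2.87]
10 [-12.8   5.3]
11 [-10.37   6.93]
12 [-7.5  7.5]
13 [-4.63  6.93]
14 [-2.2  5.3]
15 [-0.57  2.87]
16 [0. 0.]
```

Request:
drive_tool:
  deltas:
    - {"hand": 0, "offset": [-0.57, -2.87, -0.05], "angular": [0, 0, 0]}
    - {"hand": 0, "offset": [-2.2, -5.3, -0.1], "angular": [0, 0, 0]}
    - {"hand": 0, "offset": [-4.63, -6.93, -0.15], "angular": [0, 0, 0]}
    - {"hand": 0, "offset": [-7.5, -7.5, -0.2], "angular": [0, 0, 0]}
    - {"hand": 0, "offset": [-10.37, -6.93, -0.25], "angular": [0, 0, 0]}
    - {"hand": 0, "offset": [-12.8, -5.3, -0.3], "angular": [0, 0, 0]}
    - {"hand": 0, "offset": [-14.43, -2.87, -0.35], "angular": [0, 0, 0]}
    - {"hand": 0, "offset": [-15.0, 0, -0.4], "angular": [0, 0, 0]}

```text
time: 14.85
tool_pos: [0.4775, -0.1255, 0.2411]
tcp_rot: [-0.019, 3.138, -0.009]
wrist_force: [-6.0, -3.0, 10.6]
width: 0.281
```

Run:
```python
from h import *
s=bot.read_state();print(s['width'],s['tool_pos'],s['wrist_force'],s['torque'])
```

```text
0.2810021244724513 [ 0.47751408 -0.12550545  0.24114539] [-5.95542411 -2.97406981 10.57124771] [-0.57646554  0.3130661  -0.01289877]
```

Request:
drive_tool:
  deltas:
    - {"hand": 0, "offset": [0.57, 2.87, -0.05], "angular": [0, 0, 0]}
    - {"hand": 0, "offset": [2.2, 5.3, -0.1], "angular": [0, 0, 0]}
    - {"hand": 0, "offset": [4.63, 6.93, -0.15], "angular": [0, 0, 0]}
    - {"hand": 0, "offset": [7.5, 7.5, -0.2], "angular": [0, 0, 0]}
    - {"hand": 0, "offset": [10.37, 6.93, -0.25], "angular": [0, 0, 0]}
    - {"hand": 0, "offset": [12.8, 5.3, -0.3], "angular": [0, 0, 0]}
    - {"hand": 0, "offset": [14.43, 2.87, -0.35], "angular": [0, 0, 0]}
    - {"hand": 0, "offset": [15.0, 0, -0.4], "angular": [0, 0, 0]}

```text
time: 15.85
tool_pos: [0.629, -0.1233, 0.2351]
tcp_rot: [-0.023, 3.14, 0.001]
wrist_force: [-6.3, 2.2, 5.4]
width: 0.279
```

Run:
```python
from h import *
s=bot.read_state();print(s['width'],s['tool_pos'],s['wrist_force'],s['torque'])
```

```text
0.27945984007922137 [ 0.6290269  -0.12327737  0.2351016 ] [-6.30502089  2.16351589  5.36562355] [ 0.55692284  1.23369981 -0.03875643]
```

Request:
drive_tool:
  deltas:
    - {"hand": 0, "offset": [-0.57, -2.87, -0.05], "angular": [0, 0, 0]}
    - {"hand": 0, "offset": [-2.2, -5.3, -0.1], "angular": [0, 0, 0]}
    - {"hand": 0, "offset": [-4.63, -6.93, -0.15], "angular": [0, 0, 0]}
    - {"hand": 0, "offset": [-7.5, -7.5, -0.2], "angular": [0, 0, 0]}
    - {"hand": 0, "offset": [-10.37, -6.93, -0.25], "angular": [0, 0, 0]}
    - {"hand": 0, "offset": [-12.8, -5.3, -0.3], "angular": [0, 0, 0]}
    - {"hand": 0, "offset": [-14.43, -2.87, -0.35], "angular": [0, 0, 0]}

```text
time: 16.73
tool_pos: [0.4845, -0.1552, 0.2336]
tcp_rot: [-0.019, 3.135, -0.012]
wrist_force: [-3.5, -4.9, 9.1]
width: 0.28
```

Run:
```python
from h import *
s=bot.read_state();print(s['width'],s['tool_pos'],s['wrist_force'],s['torque'])
t=cam('top');d=cam('side')
f=t['frame'][128:200,268:340];a=cv2.resize(f,None,fx=5.5,fy=5.5,interpolation=cv2.INTER_CUBIC)
g=d['frame'][120:192,212:284];b=cv2.resize(g,None,fx=5.5,fy=5.5,interpolation=cv2.INTER_CUBIC)
cv2.imwrite('pics/t7.png',np.hstack([a,b]))
```

```text
0.2802304103227937 [ 0.48445273 -0.1551823   0.23363151] [-3.53250478 -4.86390888  9.0977834 ] [-0.5613475  -0.051516   -0.04342769]
```

View pics/t7.png

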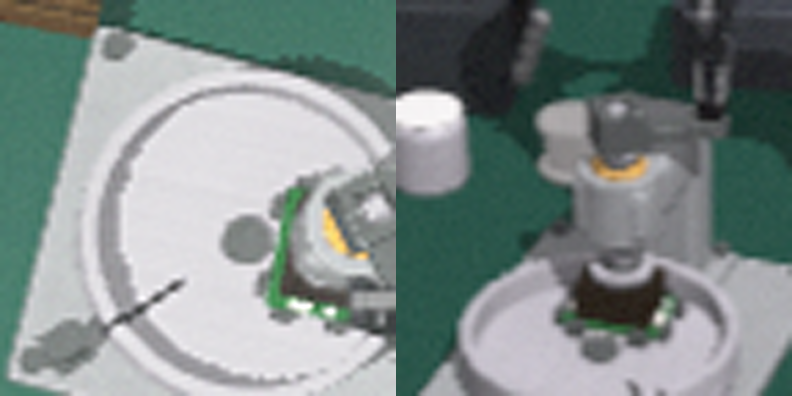

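Run:
```python
from h import *
import pickle
d=cam('side');print(bot.read_state()['wrist_force'],bot.read_state()['tool_pos'])
for z in(.065,.07,.075,.08,.085,.09):print(z,px(d,[.5485,-.0968,z]).round(2))
g=cv2.cvtColor(d['frame'],cv2.COLOR_BGR2GRAY);u=int(round(px(d,[.5485,-.0968,.08])[0]))
print(g[160:184,u-2:u+3]); 
d0=pickle.load(open('c0.pkl','rb'))['side'];g=cv2.cvtColor(d0['frame'],cv2.COLOR_BGR2GRAY)
print(g[160:184,u-2:u+3])
g=d['frame'][155:187,236:268];f=d0['frame'][155:187,236:268]
cv2.imwrite('pics/t8.png',cv2.resize(np.hstack([f,g]),None,fx=12,fy=12,interpolation=cv2.INTER_CUBIC))
```

```text
[-8.31160967 -2.98575278 12.40700711] [ 0.48330045 -0.15276668  0.2329309 ]
0.065 [253.28 174.77]
0.07 [253.26 173.81]
0.075 [253.23 172.85]
0.08 [253.2  171.88]
0.085 [253.18 170.91]
0.09 [253.15 169.94]
[[135 136 138 134 138]
 [133 135 139 136 134]
 [133 135 137 135 133]
 [134 136 138 131 116]
 [136 141 141 131 121]
 [ 94  92  88  92 101]
 [ 93  96  93  95  93]
 [ 88 118 131 122 108]
 [ 80  98 107 103 101]
 [136 126 130 138 163]
 [167 172 176 178 176]
 [135 143 147 136 121]
 [ 71  69  71  63  62]
 [ 36  35  37  39  40]
 [ 34  30  35  37  35]
 [ 34  33  35  33  33]
 [ 33  34  38  34  35]
 [ 35  34  35  34  40]
 [ 40  34  34  39  35]
 [ 74  78  76  67  57]
 [105  99  81  82  83]
 [126 159 143  96  84]
 [113 153 146  94  75]
 [103 137 168 175 158]]
[[134 137 138 133 135]
 [136 135 139 133 136]
 [134 136 136 133 133]
 [133 139 139 130 122]
 [138 141 140 136 118]
 [ 97 102 103  94  86]
 [ 62  59  60  75 110]
 [159 146 144 162 174]
 [166 168 171 169 171]
 [125 139 128 119 104]
 [ 74  74  61  55  40]
 [ 39  33  32  31  29]
 [ 33  35  36  36  37]
 [ 23  28  33  37  37]
 [ 29  31  30  31  38]
 [ 29  31  26  24  35]
 [ 30  24  24  30  30]
 [ 33  30  30  26  33]
 [ 72  49  29  28  26]
 [ 83  79  57  27  21]
 [131  75  74  67  45]
 [134 117  93  85  72]
 [110 139 129 101  92]
 [106 141 128  84  86]]
```

Request:
drive_tool:
  deltas:
    - {"hand": 0, "offset": [-0.57, 2.87, -0.05], "angular": [0, 0, 0]}
    - {"hand": 0, "offset": [0, 5.74, -0.1], "angular": [0, 0, 0]}
    - {"hand": 0, "offset": [1.63, 8.17, -0.15], "angular": [0, 0, 0]}
    - {"hand": 0, "offset": [4.06, 9.8, -0.2], "angular": [0, 0, 0]}
    - {"hand": 0, "offset": [6.93, 10.37, -0.25], "angular": [0, 0, 0]}

```text
time: 17.5
tool_pos: [0.5546, -0.0475, 0.2302]
tcp_rot: [-0.024, 3.137, -0.002]
wrist_force: [-3.5, -4.5, 5.4]
width: 0.278
```

Run:
```python
from h import *
d=cam('side');s=bot.read_state();print(s['wrist_force'],s['tool_pos'])
g=cv2.cvtColor(d['frame'],cv2.COLOR_BGR2GRAY)
print(g[164:178,249:258])
```

```text
[ 2.02482868 -0.78147054  8.71851561] [ 0.55815592 -0.04814174  0.2300778 ]
[[116 130 134 140 143 132 118 113 119]
 [103  93  86  87  90  89  89  96 125]
 [ 90  84  85  81  77  90  95 117 166]
 [ 78  76  88 109 124 133 109 122 175]
 [134  77  79  94 108 104  97 151 191]
 [183 161 135 125 128 126 153 194 194]
 [152 170 175 173 174 177 178 183 151]
 [ 99 129 157 172 172 162 137 109  78]
 [ 54  65  80  93  97  85  66  49  37]
 [ 33  36  38  38  38  36  37  36  42]
 [ 37  35  38  40  36  38  34  40  38]
 [ 31  38  39  34  39  33  38  37  42]
 [ 32  33  29  33  33  36  35  36  37]
 [ 35  31  36  36  32  36  37  36  35]]
```

Request:
drive_tool:
  deltas:
    - {"hand": 0, "offset": [1.46, -0.14, -0.03], "angular": [0, 0, 0]}
    - {"hand": 0, "offset": [2.87, -0.57, -0.05], "angular": [0, 0, 0]}
    - {"hand": 0, "offset": [4.17, -1.26, -0.08], "angular": [0, 0, 0]}
    - {"hand": 0, "offset": [5.3, -2.2, -0.1], "angular": [0, 0, 0]}

```text
time: 18.05
tool_pos: [0.5978, -0.0613, 0.2276]
tcp_rot: [0.021, -3.122, -0.028]
wrist_force: [-36.2, 33.3, 25.5]
width: 0.282
```

Run:
```python
from h import *
d=cam('side');s=bot.read_state();print(s['wrist_force'],s['tool_pos'])
g=cv2.cvtColor(d['frame'],cv2.COLOR_BGR2GRAY)
print(g[168:175,249:258])
```

```text
[-30.34500206  29.5149529   23.26102114] [ 0.59831664 -0.06111011  0.22731823]
[[132  74  79  95 109 105  94 154 190]
 [181 159 137 128 130 142 167 192 194]
 [152 171 175 175 176 179 182 182 151]
 [100 126 154 172 172 163 138 109  77]
 [ 52  67  81  96  91  86  67  51  38]
 [ 36  35  32  40  32  39  36  41  42]
 [ 33  37  37  34  36  35  34  36  34]]
```

Request:
drive_tool:
  deltas:
    - {"hand": 0, "offset": [-0.9, 0.7, 0.2], "angular": [0, 0, 0]}
    - {"hand": 0, "offset": [-0.9, 0.7, 0.2], "angular": [0, 0, 0]}
    - {"hand": 0.6, "offset": [-0.9, 0.7, 0.2], "angular": [0, 0, 0]}
    - {"hand": 0.6, "offset": [-0.9, 0.7, 0.2], "angular": [0, 0, 0]}
    - {"hand": 0.6, "offset": [-0.9, 0.7, 0.2], "angular": [0, 0, 0]}
    - {"hand": 0.6, "offset": [-0.9, 0.7, 3], "angular": [0, 0, 0]}
    - {"hand": 0.6, "offset": [-0.9, 0.7, 7], "angular": [0, 0, 0]}
    - {"hand": 0.6, "offset": [-0.9, 0.7, 10], "angular": [0, 0, -10]}

```text
time: 19.1
tool_pos: [0.5975, -0.064, 0.3273]
tcp_rot: [0.261, 3.129, -0.001]
wrist_force: [-0.0, -0.0, -0.1]
width: 0.6
```

Request:
drive_tool:
  deltas:
    - {"hand": 0.6, "offset": [0, 0, 0], "angular": [0, 0, -10]}
    - {"hand": 0.6, "offset": [0, 0, 0], "angular": [0, 0, -20]}
    - {"hand": 0.6, "offset": [0, 0, 0], "angular": [0, 0, -30]}
    - {"hand": 0.6, "offset": [0, 0, 0], "angular": [0, 0, -40]}
    - {"hand": 0.6, "offset": [-1, -1.5, 0], "angular": [0, 0, -50]}
    - {"hand": 0.6, "offset": [-2, -3, 0], "angular": [0, 0, -60]}
    - {"hand": 0.6, "offset": [-3, -4.5, 0], "angular": [0, 0, -70]}
    - {"hand": 0.6, "offset": [-4, -6, 0], "angular": [0, 0, -80]}

```text
time: 20.1
tool_pos: [0.5567, -0.1244, 0.3255]
tcp_rot: [2.213, 2.229, -0.0]
wrist_force: [-0.4, 0.6, -0.5]
width: 0.599
```

Request:
drive_tool:
  deltas:
    - {"hand": 0.6, "offset": [0, 0, 0], "angular": [0, 0, -10]}
    - {"hand": 0.6, "offset": [0, 0, 0], "angular": [0, 0, -20]}
    - {"hand": 0.6, "offset": [0, 0, 0], "angular": [0, 0, -30]}
    - {"hand": 0.6, "offset": [0, 0, 0], "angular": [0, 0, -37]}
    - {"hand": 0.6, "offset": [0, 0, 0], "angular": [0, 0, -37]}

```text
time: 20.72
tool_pos: [0.557, -0.1238, 0.3254]
tcp_rot: [2.801, 1.421, 0.0]
wrist_force: [-0.4, 0.4, -0.3]
width: 0.6
```

Run:
```python
from h import *
import pickle
d=cam('side');t=cam('top');s=bot.read_state();print(s['wrist_force'],s['tool_pos'],s['tcp_rot'],s['q'])
pickle.dump((t,d),open('c3.pkl','wb'))
for c in(t,d):print([px(c,X).round(1) for X in([.553,-.1232,.228],[.597,-.0625,.268])])
a=np.radians(54);f=t['frame'][130:186,300:356];g=d['frame'][118:174,212:268]
cv2.imwrite('pics/t9.png',cv2.resize(np.hstack([f,g]),None,fx=7,fy=7,interpolation=cv2.INTER_CUBIC))
```

```text
[0.12082861 0.3324596  0.04239895] [ 0.55695722 -0.12366134  0.3253671 ] [2.80078383e+00 1.42262307e+00 7.58237942e-05] [-2.62065840e-01  2.15098510e-02  1.70754422e+00 -1.30120249e-04
  1.41235823e+00  3.68796189e-01]
[array([335.8, 164.7]), array([318.6, 147.8])]
[array([252.2, 138.9]), array([239.2, 137. ])]
```

View pics/t9.png

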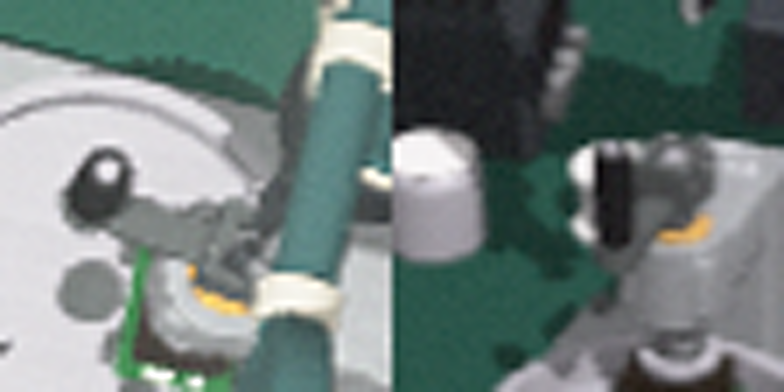

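Run:
```python
from h import *
import pickle
t,d=pickle.load(open('c3.pkl','rb'))
o=[(t,[315.2,153.8]),(d,[212+(613-392)/7-.4,118+150/7-.4])]
print(tri(o),tri(o,.268),ray(t,315.2,153.8,.268))
X=tri(o,.268)[0];v=X-np.array([.553,-.1232]);print(np.hypot(*v),np.degrees(np.arctan2(v[1],v[0])))
s=bot.read_state();n=s['tcp_rot'];print('jaw',2*np.degrees(np.arctan2(n[1],n[0]))-90)
```

```text
(array([ 0.5788, -0.0527,  0.265 ]), array([-0.  , -0.09,  0.12,  0.02])) (array([ 0.5783, -0.0517]), array([-0.2 , -0.13,  0.19, -0.5 ])) [ 0.57790651 -0.05228511  0.268     ]
0.07584418237412809 70.51387042753426
jaw -36.14455605702603
```

Request:
drive_tool:
  deltas:
    - {"hand": 0.6, "offset": [-0.3, 0.2, -1], "angular": [0, 0, 9]}
    - {"hand": 0.6, "offset": [-0.3, 0.2, -4], "angular": [0, 0, 16.5]}
    - {"hand": 0.6, "offset": [-0.3, 0.2, -8], "angular": [0, 0, 16.5]}
    - {"hand": 0.6, "offset": [-0.3, 0.2, -11], "angular": [0, 0, 16.5]}
    - {"hand": 0.6, "offset": [-0.3, 0.2, -12.8], "angular": [0, 0, 16.5]}
    - {"hand": 0.6, "offset": [-0.3, 0.2, -12.8], "angular": [0, 0, 16.5]}

```text
time: 21.58
tool_pos: [0.553, -0.1212, 0.1959]
tcp_rot: [-2.567, -1.807, 0.003]
wrist_force: [-0.6, 0.7, 0.3]
width: 0.599
```

Request:
drive_tool:
  deltas:
    - {"hand": 0, "offset": [0, 0, 0], "angular": [0, 0, 0]}
    - {"hand": 0, "offset": [0, 0, 0], "angular": [0, 0, 0]}
    - {"hand": 0, "offset": [0, 0, 0], "angular": [0, 0, 0]}
  force: 90

```text
time: 21.95
tool_pos: [0.5542, -0.1215, 0.1988]
tcp_rot: [2.568, 1.807, 0.001]
wrist_force: [-4.4, 0.7, 6.0]
width: 0.43
```

Run:
```python
from h import *
s=bot.read_state();n=s['tcp_rot'];print(s['wrist_force'],s['torque'],s['tool_pos'],s['width'],'jaw',2*np.degrees(np.arctan2(n[1],n[0]))-90)
```

```text
[-4.4456992   0.66794879  6.01408619] [0.13064832 0.60192981 0.09997541] [ 0.55423306 -0.12145346  0.19881131] 0.43004028447318127 jaw -19.736772526536015
```

Request:
drive_tool:
  deltas:
    - {"hand": 0, "offset": [-0.1, 0, 0.5], "angular": [0, 0, 0]}
    - {"hand": 0, "offset": [-0.1, 0, 1.3], "angular": [0, 0, 0]}
    - {"hand": 0, "offset": [-0.1, 0, 2.3], "angular": [0, 0, 0]}
    - {"hand": 0, "offset": [-0.1, 0, 3.5], "angular": [0, 0, 0]}
    - {"hand": 0, "offset": [-0.1, 0, 5], "angular": [0, 0, 0]}
    - {"hand": 0, "offset": [-0.1, 0, 7], "angular": [0, 0, 0]}

```text
time: 22.7
tool_pos: [0.5524, -0.1213, 0.2683]
tcp_rot: [-2.569, -1.807, 0.001]
wrist_force: [-0.0, -0.4, -3.8]
width: 0.434
```

Run:
```python
from h import *
s=bot.read_state();n=s['tcp_rot'];print(s['wrist_force'],s['torque'],s['tool_pos'],s['width'])
```

```text
[-0.03630111 -0.38198206 -3.8389053 ] [-0.13297606  0.04325107  0.00664885] [ 0.55240158 -0.12127559  0.26831535] 0.43371548970265794
```

Request:
drive_tool:
  deltas:
    - {"hand": 0, "offset": [-0.6, 4.5, 0.5], "angular": [0, 0, -5]}
    - {"hand": 0, "offset": [-1.2, 9, 0.5], "angular": [0, 0, -10]}
    - {"hand": 0, "offset": [-1.8, 13.5, 0.5], "angular": [0, 0, -15]}
    - {"hand": 0, "offset": [-2.4, 18, 0.5], "angular": [0, 0, -20]}
    - {"hand": 0, "offset": [-3.0, 22.5, 0], "angular": [0, 0, -25]}
    - {"hand": 0, "offset": [-3.6, 27, -2], "angular": [0, 0, -30]}
    - {"hand": 0, "offset": [-4.2, 31.5, -4], "angular": [0, 0, -35]}
    - {"hand": 0, "offset": [-4.7, 35.5, -6], "angular": [0, 0, -40]}

```text
time: 23.7
tool_pos: [0.5058, 0.2355, 0.2084]
tcp_rot: [-3.033, -0.816, -0.002]
wrist_force: [-0.2, 0.2, -5.4]
width: 0.432
```

Request:
drive_tool:
  deltas:
    - {"hand": 0, "offset": [-0.6, 4.5, 0], "angular": [0, 0, -5]}
    - {"hand": 0, "offset": [-1.2, 9, 0], "angular": [0, 0, -10]}
    - {"hand": 0, "offset": [-1.2, 9.3, -4], "angular": [0, 0, -10]}
    - {"hand": 0, "offset": [-1.2, 9.3, -8], "angular": [0, 0, -10]}
    - {"hand": 0, "offset": [-1.2, 9.3, -11], "angular": [0, 0, -10]}
    - {"hand": 0, "offset": [-1.2, 9.3, -13], "angular": [0, 0, -10]}
    - {"hand": 0, "offset": [-1.2, 9.3, -15], "angular": [0, 0, -10]}
    - {"hand": 0, "offset": [-1.2, 9.3, -15], "angular": [0, 0, -10]}

```text
time: 24.7
tool_pos: [0.493, 0.326, 0.056]
tcp_rot: [3.092, 0.552, -0.004]
wrist_force: [0.2, -0.2, -4.8]
width: 0.431
```

Run:
```python
from h import *
d=cam('side');t=cam('top');s=bot.read_state();n=s['tcp_rot'];print(s['wrist_force'],s['torque'],s['tool_pos'],s['width'],n,'jaw',2*np.degrees(np.arctan2(n[1],n[0]))-90)
f=t['frame'][145:201,268:348];g=d['frame'][195:275,215:315]
a=cv2.resize(g,(500,400),interpolation=cv2.INTER_CUBIC);b=cv2.resize(f,(300,210),interpolation=cv2.INTER_CUBIC);h=cv2.resize(d['frame'][150:206,228:284],(300,190),interpolation=cv2.INTER_CUBIC)
cv2.imwrite('pics/t10.png',np.hstack([a,np.vstack([b,h])]))
```

```text
[ 0.53560169  1.22136358 -4.43877418] [-0.00992415  0.11692422  0.02071885] [0.49452588 0.32698536 0.05803111] 0.43140252430242204 [-3.09228072e+00 -5.52093056e-01 -1.59623064e-03] jaw -429.75424543074485
```

Request:
drive_tool:
  deltas:
    - {"hand": 0, "offset": [0, 0.1, -2], "angular": [0, 0, 0]}
    - {"hand": 0, "offset": [0, 0.1, -3.5], "angular": [0, 0, 0]}
    - {"hand": 0, "offset": [0, 0.1, -4.3], "angular": [0, 0, 0]}
    - {"hand": 0, "offset": [0, 0.1, -4.6], "angular": [0, 0, 0]}
    - {"hand": 0, "offset": [0, 0.1, -4.6], "angular": [0, 0, 0]}

```text
time: 25.42
tool_pos: [0.4939, 0.3276, 0.0111]
tcp_rot: [3.093, 0.552, -0.0]
wrist_force: [0.0, 1.1, -4.1]
width: 0.429
```

Run:
```python
from h import *
s=bot.read_state();print(s['wrist_force'],s['torque'],s['tool_pos'],s['width'])
```

```text
[ 0.02632551  1.05449786 -4.11532658] [-0.00899712  0.1488283  -0.01973337] [0.49385597 0.32763024 0.01106021] 0.42940631236101423
```

Request:
drive_tool:
  deltas:
    - {"hand": 0, "offset": [0, 0, -0.2], "angular": [0, 0, 0]}
    - {"hand": 0, "offset": [0, 0, -0.4], "angular": [0, 0, 0]}
    - {"hand": 0, "offset": [0, 0, -0.4], "angular": [0, 0, 0]}

```text
time: 25.8
tool_pos: [0.4944, 0.3281, 0.0088]
tcp_rot: [-3.092, -0.552, -0.002]
wrist_force: [-3.6, -1.3, 3.1]
width: 0.428
```

Run:
```python
from h import *
s=bot.read_state();print(s['wrist_force'],s['torque'],s['tool_pos'],s['width'])
```

```text
[-3.59269899 -1.33577359  3.11643596] [-0.17421534  0.12650824  0.0266609 ] [0.49444911 0.32806832 0.00875145] 0.42761725744112716
```

Request:
drive_tool:
  deltas:
    - {"hand": 0.6, "offset": [0, 0, 0.1], "angular": [0, 0, 0]}
    - {"hand": 0.6, "offset": [0, 0, 0.1], "angular": [0, 0, 0]}
    - {"hand": 0.6, "offset": [0, 0, 0.1], "angular": [0, 0, 0]}
    - {"hand": 0.6, "offset": [0, 0, 3], "angular": [0, 0, 0]}
    - {"hand": 0.6, "offset": [0, 0, 8], "angular": [0, 0, 0]}
    - {"hand": 0.6, "offset": [-4, 2, 13], "angular": [0, 0, 0]}
    - {"hand": 0.6, "offset": [-8, 6, 17], "angular": [0, 0, 0]}
    - {"hand": 0.6, "offset": [-12, 11, 20], "angular": [0, 0, 0]}

```text
time: 26.8
tool_pos: [0.3844, 0.4254, 0.2011]
tcp_rot: [-3.092, -0.55, -0.004]
wrist_force: [0.8, 1.4, -0.3]
width: 0.6
```

Request:
drive_tool:
  deltas:
    - {"hand": 0.6, "offset": [-4, 5, 0], "angular": [0, 0, 0]}
    - {"hand": 0.6, "offset": [-8, 10, 0], "angular": [0, 0, 0]}
    - {"hand": 0.6, "offset": [-12, 15, 0], "angular": [0, 0, 0]}
    - {"hand": 0.6, "offset": [-16, 20, 0], "angular": [0, 0, 0]}
    - {"hand": 0.6, "offset": [-16, 20, 0], "angular": [0, 0, 0]}

```text
time: 27.42
tool_pos: [0.2215, 0.6274, 0.1984]
tcp_rot: [-3.09, -0.559, 0.001]
wrist_force: [-0.4, -0.7, 0.5]
width: 0.601
```

Run:
```python
from h import *
import pickle
s=bot.read_state();print(s['wrist_force'],s['tool_pos'],s['width'])
C={'top':cam('top'),'side':cam('side')};pickle.dump(C,open('c4.pkl','wb'))
C0=pickle.load(open('c0.pkl','rb'));C1=pickle.load(open('c1.pkl','rb'))
t=cv2.cvtColor(C['top']['frame'],cv2.COLOR_BGR2GRAY);g=cv2.cvtColor(C['side']['frame'],cv2.COLOR_BGR2GRAY)
# crank: compare with start
print('hub top patch then/now'); 
tp0=cv2.cvtColor(C0['top']['frame'],cv2.COLOR_BGR2GRAY);sp0=cv2.cvtColor(C0['side']['frame'],cv2.COLOR_BGR2GRAY)
for n,(A,B,(u0,u1,v0,v1)) in dict(top_crank=(tp0,t,(186,210,160,200)),side_crank=(sp0,g,(226,262,236,262))).items():
    r=cv2.matchTemplate(B[v0-8:v1+8,u0-8:u1+8],A[v0:v1,u0:u1],cv2.TM_CCOEFF_NORMED);_,m,_,l=cv2.minMaxLoc(r);print(n,m,l[0]-8,l[1]-8)
t1=cv2.cvtColor(C1['top']['frame'],cv2.COLOR_BGR2GRAY)
r=cv2.matchTemplate(t[165:205,265:310],t1[172:195,272:304],cv2.TM_CCOEFF_NORMED);_,m,_,l=cv2.minMaxLoc(r);print('mark/pointer patch',m,l[0]-7,l[1]-7)
print(t[176:192,280:304])
print('foot',g[166:175,249:258])
# bystanders
for n,X in dict(meter=(216,332),spare_sink=(425,190),board=(310,195),spanner=(360,270)).items():
    u,v=int(X[0]*.64),int(X[1]*.64);r=cv2.matchTemplate(t[v-24:v+24,u-24:u+24],tp0[v-14:v+14,u-14:u+14],cv2.TM_CCOEFF_NORMED);_,m,_,l=cv2.minMaxLoc(r);print(n,round(m,2),l[0]-10,l[1]-10)
```

```text
[-0.36716735 -0.71047996  0.5083889 ] [0.22154307 0.62735499 0.1983717 ] 0.6013278835285454
hub top patch then/now
top_crank 0.9689408540725708 0 0
side_crank 0.9501429796218872 0 0
mark/pointer patch 0.9985088109970093 0 0
[[211 199 184 213 227 221 182 154 155 158 161 197 231 229 229 231 230 230
  229 230 227 227 229 227]
 [207 210 196 206 228 219 184 155 158 155 155 182 231 226 230 227 226 228
  230 230 232 231 228 228]
 [208 206 202 207 231 228 215 156 163 157 154 183 230 227 227 225 226 228
  230 234 227 206 229 230]
 [209 210 204 195 224 231 223 186 158 160 159 190 233 229 226 225 226 230
  221 140 110 175 230 227]
 [209 210 207 193 218 231 226 188 155 162 161 162 197 231 230 229 233 222
  133  78 161 225 228 226]
 [207 209 207 195 198 232 232 218 156 159 160 154 184 235 232 225 141 108
  168 230 227 229 228 225]
 [205 206 204 199 197 216 233 224 184 158 159 161 190 238 226 137  80 163
  230 232 229 229 228 228]
 [204 206 206 202 186 201 228 229 217 156 161 162 156 124 110 173 228 230
  231 229 228 228 226 227]
 [207 204 207 202 198 191 220 233 227 188 167 154  94  64 152 230 23
[... 462 characters left out ...]
 136 145 203 225 233 234 226 185 161 157 159 160
  196 232 230 229 229 230]
 [136 138 137 139 141 137 159 200 191 196 222 230 232 224 188 158 160 158
  158 195 231 228 228 229]
 [138 136 120 110 124 160 205 209 201 190 193 222 233 231 221 188 155 162
  159 164 195 234 231 229]]
foot [[ 87  79  81  83  77  89  93 119 164]
 [ 78  78  87 109 131 128 111 122 174]
 [132  74  80  97 109 106  98 150 193]
 [180 158 137 128 129 125 153 193 193]
 [154 171 173 174 179 174 178 181 152]
 [ 99 127 155 171 174 163 135 109  75]
 [ 54  64  83  94  93  88  66  46  41]
 [ 38  35  36  34  42  37  38  38  39]
 [ 36  35  34  35  33  33  37  35  39]]
meter 1.0 0 0
spare_sink 0.98 0 0
board 1.0 0 0
spanner 0.97 0 0
```

```bash
python3 -c "
from h import *
print(bot.finish_job())"
```

```text
the job is handed in; nothing more can be done
None
```

I did the whole job and handed it in at about 27.5 s of the 72 s. The hand-in gave no verdict.

**What I did**
- I swung the turntable about 36° counter-clockwise, until the line faced the pointer.
- I fitted the dark crank from the tray on the square end. I then wound it clockwise about 11.6 rad (1.85 turns) until it met a hard stop, with about 43 N at the handle.
- I lifted the crank off and laid it back in the tray where it had been.

**Last checks**
- **Line and pointer:** the image of the line and pointer is unchanged since the alignment. In that view the line was within about 1–2° of the pointer, roughly 2–3 mm.
- **Crank:** it matches its starting image in both cameras with no shift (scores 0.95 to 0.97).
- **Bystanders:** the meter, spare sink, spare board and spanner showed no shift. I did not check the bottle or the solder reel; the arm did not work near them.
- **Clamping:** the foot has not moved since the stop. I had no direct reading of the clamping force. It is inferred from the stop, the measured screw travel, and the foot ceasing to sink before the end.

**What did not go as planned**
- Easing off the handle turned the crank back about 16°, part of it play on the square. I estimate this cost at most about 5 N of the 35 N.
- The viewer's limit of 12 pictures was reached, so the last checks were done by numbers only.

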